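# Nudge two filter discs into their seats

## Task

Two round filter discs lie on the deck of the aluminium filter tray. With the fingertips, gently push each one along the deck until it drops into the round recess that fits it, the large disc into the large recess and the small disc into the small one, so that both lie flat on the bottom of their recesses. Only push them: never pick a disc up, and leave the vial, the covered dish and the tape roll beside the tray where they are.

Things in the scene. Friction and masses are not known exactly. Their poses are not given: they have to be found in the camera images.
- tray: fixed flat aluminium filter tray, 128 mm (its x) by 112 mm (its y), on low rubber feet; cannot move. Origin on the bench under its centre; its z is up; the flat deck is 24 mm above the origin, without any raised border. Two round recesses, 7 mm deep with flat closed bottoms (the black circle in each is a flat window, not a hole), lie in its +x half (the half facing away from the robot); the discs start on its bare -x half, each roughly in line (along x) with its own recess
- large_seat (a point): centre of the bottom of the large recess (44 mm in diameter, 7 mm deep, rim with 1 mm chamfer), at (34, 25, 17) mm in the tray's frame; axes as the tray's
- small_seat (a point): centre of the bottom of the small recess (32 mm in diameter, 7 mm deep, rim with 1 mm chamfer), at (34, -30, 17) mm in the tray's frame; axes as the tray's
- large_filter: loose large filter disc, 40 mm in diameter, 6 mm thick, about 30 g, dark metal ring with a glass pane; origin at the centre of its underside, z up. It slides flat over the rim until its centre is within about 9 mm of the recess centre, then tips in; seated, its top is 1 mm below the deck
- small_filter: loose small filter disc, 28 mm in diameter, 6 mm thick, about 18 g, the same make; origin at the centre of its underside, z up. It tips in when its centre is within about 8 mm of the recess centre; seated, its top is 1 mm below the deck
- vial: bystander: capped glass sample vial, 23 mm wide, 48 mm tall, standing loose beyond the tray; origin at the centre of its underside
- dish: bystander: clear covered dish, 58 mm wide, 15 mm tall, loose on the robot's side of the tray; origin at the centre of its underside
- tape: bystander: roll of amber tape, 65 mm wide, 12 mm tall, lying loose to the right of the tray; origin at the centre of its underside
Mind the look-alikes: they are no part of the job. Leave any pink look-alike of the large_filter alone.

How it is judged:
By the outcome, as a careful person would: the job done as asked, in the order asked, and still so for the second after the job is handed in, with the robot touching nothing.
It also fails if it takes over 48 s, if anything falls off the work surface, if the arm or the gripper's body presses on something with over 40 N, if the wrist force passes 120 N, or if a joint passes its speed limit or range.

## Robot

A 6-joint arm with a two-finger parallel gripper is mounted at the origin on a cart in front of the work surface, level with it; the furniture and walls round the work are solid. World frame = base frame: x ahead of the robot, y to its left, z up, the work surface at z = 0. Lengths are in m, angles in degrees, forces in N, time in s.
With the tool pointing down it reaches from about 0.4 to 0.825 m from the base axis. Payload 7 kg.
Tool frame: the origin (TCP) lies at the very end of the fingers, on their centre line; the grasp point (between the pads) lies 19 mm behind it (ctrl.hold_point_z is the distance from the TCP to the grasp point, in m); z points along the fingers, y is the line along which they close (so a half turn about z gives the same grasp; the last joint's range is limited). The gripper opens to 88 mm and grips with 3 to 60 N. Pads are 19 mm wide; open, the fingers measure 130 mm over their backs; the gripper's body (78 mm by 193 mm) begins 47 mm behind the grasp point.
Start: joints at [-48.065, 20.546, 0.682, 0, -70.136, -16.507], TCP at [0.29, -0.61, 0.227] pointing down, gripper open.
Joint ranges: [-176.03, 176.03], [-82.01, 121.73], [-58.28, 71.71], [-173.87, 95.51], [-174.79, -0.11], [-173.66, 173.66]. Speed limits (degrees/s): [136.94, 136.94, 172.46, 180, 180, 180].

## Interface

Orientations are given as [roll, pitch, yaw] about the fixed x, y, z axes, in that order (R = Rz(yaw) Ry(pitch) Rx(roll)).
In Python, from plant import sensors, viewer, workorder, ctrl gives the robot as it stands.
- The arm moves only by the shell command python3 -m pendant 'ROWS'. ROWS is JSON, a list of rows, each a list of 3 entries, a list of its own where there are three numbers: the opening, from -1 (shut) to 1 (fully open), so that 0 is half open, then the shift along the tool's x, y, z in m, then the turn, a rotation vector about the tool's x, y, z in degrees. A call has 1 to 10 rows; each row is the pose to reach, as a shift and turn from the pose commanded when the call began, along the tool's axes at that moment; what a row does not reach only later rows make up. A row lasts 1/12 s, in which the tool goes at most 41.7 mm and 7.16 degrees, less where a joint would pass 70% of its speed; a pose out of reach is approached as far as the arm can. A call with a gripper value outside its range is refused whole. The fingers move at their own pace and stop on an object; the grip force is fixed at half the most. Time passes only in rows, so rows that repeat a pose let the fingers close. It gives the time, the measured TCP pose, the force, the opening and the grip force at its end, in the units of the state.
- sensors.get_obs(): the state, without advancing time (a new reading comes with each control period).
- viewer.snapshot(name): name is "scene" or "top"; returns the picture (420x560x3 uint8, red, green, blue); there is no depth.
- viewer.camera_params(name): a dict with "fx", "fy", "cx", "cy" (pixels), "extrinsics" (4x4, takes a point from world to camera coordinates). Camera axes: x right, y up, looking along -z (the intrinsics and any distortion apply to the point x, -y, -z); pixel columns grow to the right and rows downward; lengths in m; the calibration is good to about 2 mm. A picture is of the moment at which its call begins. camera_params takes no time and is no camera call.
- workorder.close_job(): hands the job in; it is judged then, once.
The state is a dict: "clock": time; "joint_pos": joint angles; "qvel": joint speeds; "tau": joint torques, N m; "tool_pos": TCP position; "orientation": TCP orientation; "force": force on the tool from outside, world axes, zero at the start; "moment": the same for the moment, N m; "opening": finger opening in m; "gripper_force": force on a finger pad.
Only numpy, scipy, OpenCV 4.12 (cv2) and the standard library are available. Lean on these libraries where they do the work, as an engineer would, in place of code of your own. Each camera call takes 0.05 s, during which the arm holds its last target. There are 200 camera calls.

## Working session

There is one attempt and no reset: what is moved stays moved. The work goes in short steps, Python scripts to look and compute and a shell command to move; the robot and the scene stay as the last step left them, time stands still between calls to the robot, and variables do not carry over. Pictures are saved under pics/ and viewed, at most 10 in all, crops included, and the job is handed in when it is done.

```bash
mkdir -p pics; python3 - <<'E'
from plant import sensors, viewer
import cv2,json
for n in("scene","top"):
    im=viewer.snapshot(n); cv2.imwrite(f"pics/{n}0.png",im[:,:,::-1]); 
    p=viewer.camera_params(n); print(n,{k:(v.tolist() if hasattr(v,'tolist') else v) for k,v in p.items()})
o=sensors.get_obs();print(o['clock'],o['tool_pos'],o['orientation'],o['opening'])
E
```

```text
scene {'fx': 432.9733756218042, 'fy': 432.9733756218042, 'cx': 280.1968047946206, 'cy': 208.6834961582845, 'extrinsics': [[0.70146960212255, -0.7126322736575389, -0.009779562347940897, -0.5432554461814322], [0.5042698682030959, 0.48658077680636147, 0.7134080513037051, -0.1031835265791109], [-0.5036390546020663, -0.5053656005153141, 0.7006806066213997, -0.8204995399197734], [0.0, 0.0, 0.0, 1.0]]}
top {'fx': 542.9355638974542, 'fy': 542.9355638974542, 'cx': 281.2193248402959, 'cy': 209.1195678426345, 'extrinsics': [[-0.014887490689555494, -0.9994960266546639, -0.028036678164641452, -0.28634527728953324], [0.9954378789066036, -0.017458240804204744, 0.09380106111310489, -0.456839380133734], [-0.09424325895728793, -0.026512309019806002, 0.9951961141461254, -1.1094790787951967], [0.0, 0.0, 0.0, 1.0]]}
0.1 [ 0.28959177 -0.60922058  0.22572624] [ 1.79914118e+02 -9.48946367e-03 -1.54577893e+02] 0.08764790469097215
```

View pics/scene0.png

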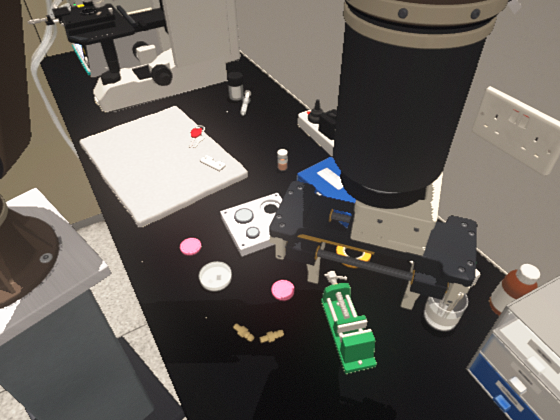

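View pics/top0.png

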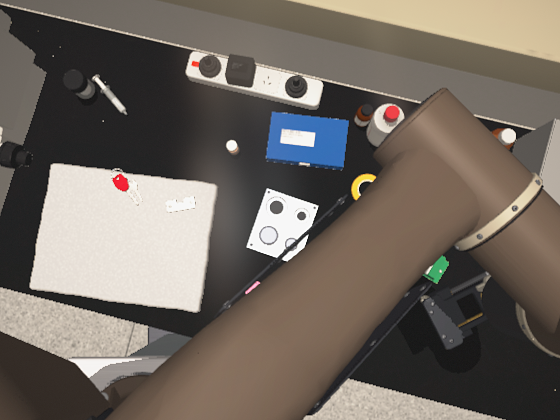

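The scene view shows the tray around (258,222), two discs at (243,215) and (253,232), and pink look-alikes at (190,246) and (283,290). The top view shows the tray around (283,225), recesses with black windows at (277,207) and (302,216), and discs at (268,235) and (291,244). I'll check this in a close crop and measure.

```bash
cat > h.py <<'E'
import numpy as np,cv2
from plant import viewer,sensors
def ray(n,px,z):
    p=viewer.camera_params(n);E=np.array(p['extrinsics']);R,t=E[:3,:3],E[:3,3]
    d=R.T@np.array([(px[0]-p['cx'])/p['fx'],-(px[1]-p['cy'])/p['fy'],-1]);c=-R.T@t
    return c+d*(z-c[2])/d[2]
def proj(n,P):
    p=viewer.camera_params(n);E=np.array(p['extrinsics']);q=E[:3,:3]@P+E[:3,3]
    return np.array([p['cx']+p['fx']*q[0]/-q[2],p['cy']+p['fy']*q[1]/q[2]])
E
python3 - <<'E'
from h import *
im=cv2.imread('pics/top0.png');c=im[180:270,235:330]
a=cv2.resize(c,None,fx=6,fy=6,interpolation=cv2.INTER_CUBIC)
im2=cv2.imread('pics/scene0.png');b=cv2.resize(im2[185:260,210:300],None,fx=6,fy=6,interpolation=cv2.INTER_CUBIC)
cv2.imwrite('pics/c1.png',a); cv2.imwrite('pics/c2.png',b)
E
```

```text
(no output)
```

View pics/c1.png

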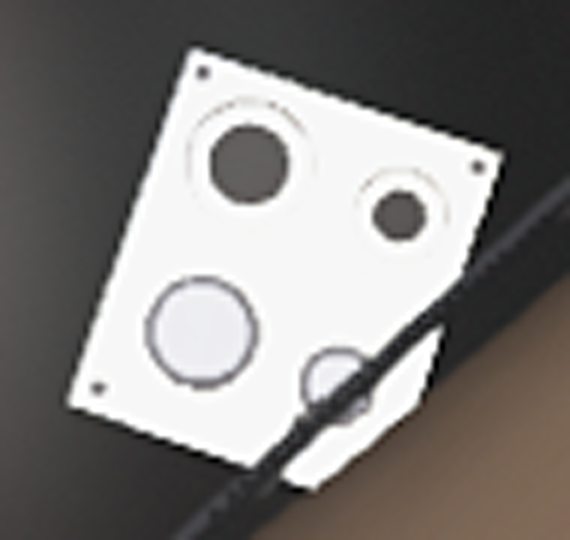

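View pics/c2.png

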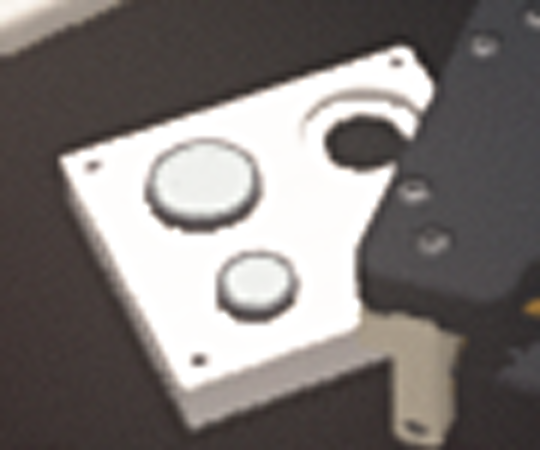

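The crops show the choice is right: two glass discs with dark rings on the white tray's near half (top crop (202,332) and (340,385)) and recesses with black windows at (249,164) and (399,215). Neither disc is pink.

```bash
python3 - <<'E'
from h import *
T=lambda u,v:((u+.5)/6-.5+235,(v+.5)/6-.5+180)
S=lambda u,v:((u+.5)/6-.5+210,(v+.5)/6-.5+185)
r=lambda n,p,z:ray(n,p,z)[:2]
np.set_printoptions(precision=4,suppress=True)
A,B,C=[r('top',T(*p),.024) for p in((192,48),(502,155),(68,402))]
print('corners',A,B,C,np.linalg.norm(A-B),np.linalg.norm(A-C))
for q in (A-C,A-B): print(np.degrees(np.arctan2(q[1],q[0])))
print('centre',(B+C)/2)
LW=r('top',T(249,164),.017);SW=r('top',T(399,215),.017)
LD=r('top',T(202,332),.030);SD=r('top',T(338,384),.030)
print('top',LW,SW,LD,SD,np.linalg.norm(LW-SW))
print('scene',r('scene',S(365,142),.017),r('scene',S(204,181),.030),r('scene',S(259,280),.030))
s=[r('scene',S(*p),.024) for p in((62,160),(186,388),(407,47))]
print('scene corners C,D,A',*s)
for nm,n,p,z in(('vial','top',(232,146),.048),('dish','scene',(215,274),.015),('tapeT','top',(370,187),.012)):print(nm,r(n,p,z))
th=np.radians(np.mean([np.degrees(np.arctan2(*(A-C)[::-1])),np.degrees(np.arctan2(*(A-B)[::-1]))-90]));R=np.array([[np.cos(th),-np.sin(th)],[np.sin(th),np.cos(th)]])
c=(B+C)/2;print('yaw',np.degrees(th))
for q in(LW,SW,LD,SD):print(R.T@(q-c))
E
```

```text
corners [ 0.4969 -0.2642] [ 0.4578 -0.3703] [ 0.3755 -0.2202] 0.1130792615498209 0.129103390276685
-19.926298576294478
69.8028554345915
centre [ 0.4167 -0.2953]
top [ 0.457  -0.2831] [ 0.4384 -0.3347] [ 0.3984 -0.2667] [ 0.38   -0.3128] 0.054834931373599044
scene [ 0.4569 -0.2845] [ 0.3976 -0.2689] [ 0.3799 -0.3148]
scene corners C,D,A [ 0.3746 -0.222 ] [ 0.3367 -0.3276] [ 0.496  -0.2662]
vial [ 0.5808 -0.1957]
dish [ 0.2705 -0.3317]
tapeT [ 0.4957 -0.4793]
yaw -20.061721570851486
[0.0337 0.0253]
[ 0.0339 -0.0296]
[-0.0269  0.0206]
[-0.0284 -0.029 ]
```

```bash
cat >> h.py <<'E'
from scipy.spatial.transform import Rotation as Ro
C=np.array([.4165,-.296]);RT=Ro.from_euler('z',-20,degrees=True).as_matrix()[:2,:2]
def goal(tx,ty,z):
    o=sensors.get_obs();R=Ro.from_euler('xyz',o['orientation'],degrees=True)
    w=np.r_[C+RT@[tx,ty],z];G=Ro.from_euler('xyz',[180,0,160],degrees=True)
    print('now tray',(RT.T@(o['tool_pos'][:2]-C)*1e3).round(1),'z',o['tool_pos'][2].round(4),'t',o['clock'],'F',o['force'].round(1))
    print('shift',R.inv().apply(w-o['tool_pos']).round(4),'turn',(R.inv()*G).as_rotvec(degrees=True).round(2))
E
python3 -c "
from h import *
goal(-.066,.022,.2)"
```

```text
now tray [ -12.1 -337.7] z 0.2257 t 0.1 F [ 1.  -0.4 -0.5]
shift [-0.2184  0.2908  0.0261] turn [ 8.000e-02 -4.000e-02  4.542e+01]
```

```bash
python3 -m pendant '[[-0.55,[-0.218,0.291,0.026],[0,0,45.4]],[-0.55,[-0.218,0.291,0.026],[0,0,45.4]],[-0.55,[-0.218,0.291,0.026],[0,0,45.4]],[-0.55,[-0.218,0.291,0.026],[0,0,45.4]],[-0.55,[-0.218,0.291,0.026],[0,0,45.4]],[-0.55,[-0.218,0.291,0.026],[0,0,45.4]],[-0.55,[-0.218,0.291,0.026],[0,0,45.4]],[-0.55,[-0.218,0.291,0.026],[0,0,45.4]],[-0.55,[-0.218,0.291,0.026],[0,0,45.4]],[-0.55,[-0.218,0.291,0.026],[0,0,45.4]]]'; python3 -c "
from h import *
goal(-.066,.022,.06)
print(sensors.get_obs()['orientation'])"
```

```text
clock: 0.93
tool_pos: [0.3621, -0.2481, 0.2002]
orientation: [179.9, 0.0, 160.3]
force: [-0.3, -0.8, -0.7]
opening: 0.0266
gripper_force: 0.0
now tray [-67.5  26.4] z 0.2002 t 0.9333 F [-0.3 -0.8 -0.7]
shift [-0.0014 -0.0046  0.1402] turn [0.08 0.01 0.29]
[1.79922007e+02 6.88862396e-03 1.60290282e+02]
```

```bash
python3 -m pendant '[[-0.55,[0,0,0.04],[0,0,0]],[-0.55,[0,0,0.08],[0,0,0]],[-0.55,[0,0,0.12],[0,0,0]],[-0.55,[0,0,0.14],[0,0,0]],[-0.55,[0,0,0.14],[0,0,0]],[-0.55,[0,0,0.14],[0,0,0]]]'; python3 - <<'E'
from h import *
goal(-.066,.022,.035)
a=viewer.snapshot('top')[170:280,225:340,::-1];b=viewer.snapshot('scene')[160:270,195:310,::-1]
cv2.imwrite('pics/p1.png',np.hstack([cv2.resize(x,(400,400),interpolation=2) for x in(a,b)]))
E
```

```text
clock: 1.43
tool_pos: [0.3611, -0.2532, 0.0601]
orientation: [-180.0, -0.2, 160.0]
force: [-0.1, -0.9, 0.9]
opening: 0.0199
gripper_force: 0.0
now tray [-66.7  21.3] z 0.0601 t 1.4333 F [-0.1 -0.9  0.9]
shift [-0.0008  0.0008  0.0251] turn [-0.05 -0.17  0.05]
```

View pics/p1.png

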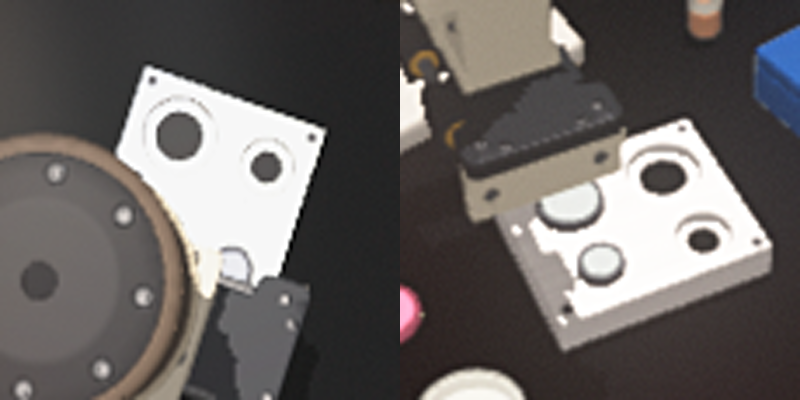

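The picture shows the gripper behind the large disc (scene half, (570,205)), both discs undisturbed, and the recesses clear. I'll descend to just above the deck.

```bash
python3 -m pendant '[[-0.55,[0,0.001,0.015],[0,0,0]],[-0.55,[0,0.001,0.027],[0,0,0]],[-0.55,[0,0.001,0.032],[0,0,0]],[-0.55,[0,0.001,0.0335],[0,0,0]],[-0.55,[0,0.001,0.0335],[0,0,0]],[-0.55,[0,0.001,0.0335],[0,0,0]]]'; python3 -c "
from h import *
goal(-.03,.025,.0265)"
```

```text
clock: 2.03
tool_pos: [0.3628, -0.2525, 0.028]
orientation: [180.0, 0.1, 160.0]
force: [-0.5, 0.6, -0.0]
opening: 0.0194
gripper_force: 0.0
now tray [-65.3  22.5] z 0.028 t 2.0333 F [-0.5  0.6 -0. ]
shift [-0.0353  0.0024  0.0016] turn [0.01 0.09 0.04]
```

```bash
python3 -m pendant '[[-0.55,[-0.004,0,0.001],[0,0,0]],[-0.55,[-0.008,0,0.001],[0,0,0]],[-0.55,[-0.012,0,0.001],[0,0,0]],[-0.55,[-0.016,0.0005,0.001],[0,0,0]],[-0.55,[-0.02,0.001,0.001],[0,0,0]],[-0.55,[-0.024,0.0015,0.001],[0,0,0]],[-0.55,[-0.028,0.002,0.001],[0,0,0]],[-0.55,[-0.032,0.0025,0.001],[0,0,0]],[-0.55,[-0.036,0.0025,0.001],[0,0,0]],[-0.55,[-0.04,0.0025,0.001],[0,0,0]]]'; python3 - <<'E'
from h import *
goal(-.002,.025,.0265)
a=viewer.snapshot('top')[170:280,225:340,::-1];b=viewer.snapshot('scene')[160:270,195:310,::-1]
cv2.imwrite('pics/p2.png',np.hstack([cv2.resize(x,(400,400),interpolation=2) for x in(a,b)]))
E
```

```text
clock: 2.87
tool_pos: [0.4009, -0.2637, 0.026]
orientation: [180.0, -0.0, 160.0]
force: [0.1, 0.4, 0.2]
opening: 0.0195
gripper_force: 0.2
now tray [-25.7  25.1] z 0.026 t 2.8667 F [0.1 0.4 0.2]
shift [-0.0237 -0.0001 -0.0005] turn [ 0.   -0.01  0.03]
```

View pics/p2.png

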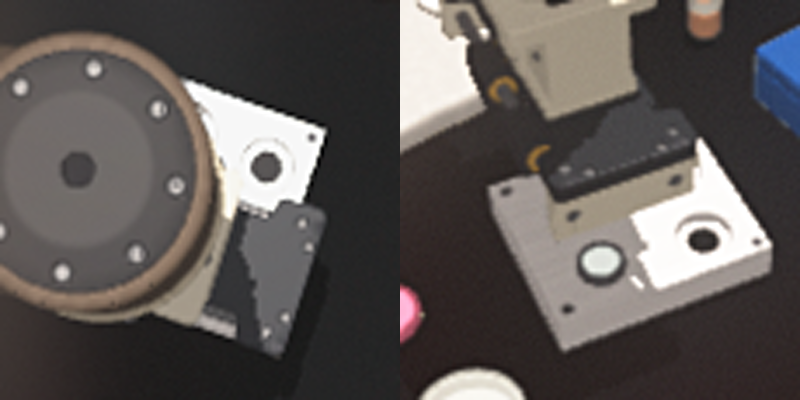

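The small disc (scene half, (602,262)) hasn't moved, and the large disc is hidden under the gripper, having been pushed forward. I'll continue slowly to the seat.

```bash
python3 -m pendant '[[-0.55,[-0.004,0,0],[0,0,0]],[-0.55,[-0.008,0,0],[0,0,0]],[-0.55,[-0.012,0,0],[0,0,0]],[-0.55,[-0.016,0,0],[0,0,0]],[-0.55,[-0.019,0,0],[0,0,0]],[-0.55,[-0.022,0,0],[0,0,0]],[-0.55,[-0.024,0,0],[0,0,0]],[-0.55,[-0.026,0,0],[0,0,0]],[-0.55,[-0.028,0,0],[0,0,0]],[-0.55,[-0.03,0,0],[0,0,0]]]'
python3 -m pendant '[[-0.55,[-0.001,0,0],[0,0,0]],[-0.55,[-0.002,0,0],[0,0,0]],[-0.55,[-0.002,0,0],[0,0,0]],[-0.55,[0.02,0,0],[0,0,0]],[-0.55,[0.05,0,-0.02],[0,0,0]],[-0.55,[0.08,0,-0.05],[0,0,0]],[-0.55,[0.08,0,-0.05],[0,0,0]]]';python3 - <<'E'
from h import *
goal(-.066,-.029,.07)
a=viewer.snapshot('top')[170:280,225:340,::-1];b=viewer.snapshot('scene')[160:270,195:310,::-1]
cv2.imwrite('pics/p3.png',np.hstack([cv2.resize(x,(400,400),interpolation=2) for x in(a,b)]))
E
```

```text
clock: 3.8
tool_pos: [0.4289, -0.2739, 0.0261]
orientation: [180.0, 0.0, 160.0]
force: [-0.0, 0.8, 0.0]
opening: 0.0199
gripper_force: 0.0
clock: 4.38
tool_pos: [0.3505, -0.2456, 0.0796]
orientation: [179.9, 0.2, 160.0]
force: [-0.1, -0.0, -0.0]
opening: 0.0198
gripper_force: 0.0
now tray [-79.3  24.7] z 0.0796 t 4.3833 F [-0.1 -0.  -0. ]
shift [-0.0133 -0.0537  0.0096] turn [0.06 0.19 0.  ]
```

View pics/p3.png

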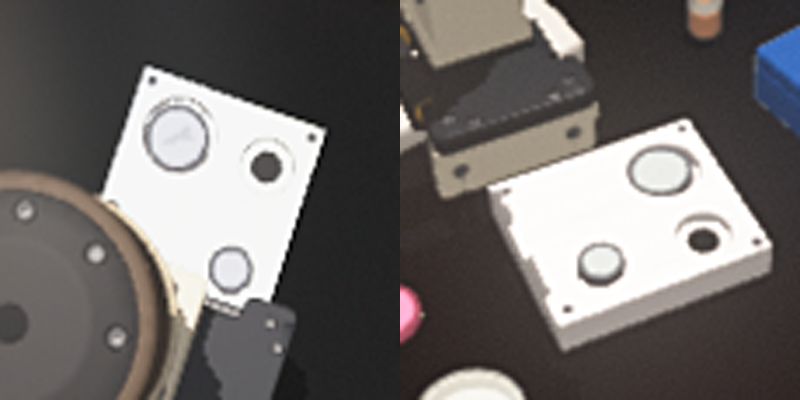

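The large disc lies inside its recess (scene half, (660,170)). The small disc at (602,262) is untouched and its recess is at (703,238). The small disc is next.

```bash
python3 -m pendant '[[-0.64,[0,-0.03,0],[0,0,0]],[-0.64,[-0.01,-0.054,0],[0,0,0]],[-0.64,[-0.013,-0.054,0.02],[0,0,0]],[-0.64,[-0.013,-0.054,0.035],[0,0,0]],[-0.64,[-0.013,-0.054,0.045],[0,0,0]],[-0.64,[-0.013,-0.054,0.05],[0,0,0]],[-0.64,[-0.013,-0.054,0.053],[0,0,0]],[-0.64,[-0.013,-0.054,0.053],[0,0,0]],[-0.64,[-0.013,-0.054,0.053],[0,0,0]]]'; python3 -c "
from h import *
goal(-.03,-.030,.0262)"
```

```text
clock: 5.23
tool_pos: [0.3467, -0.3018, 0.024]
orientation: [-180.0, -0.1, 160.1]
force: [-8.0, 3.9, 26.5]
opening: 0.0155
gripper_force: 13.2
now tray [-63.6 -29.3] z 0.024 t 5.2333 F [-8.   3.9 26.5]
shift [-0.0336 -0.0007 -0.0022] turn [-0.05 -0.13  0.08]
```

```bash
python3 -m pendant '[[-0.64,[0.002,0,-0.003],[0,0,0]],[-0.64,[0.002,0,-0.004],[0,0,0]],[-0.64,[0.002,0,-0.004],[0,0,0]]]'; python3 -c "
from h import *
goal(-.03,-.030,.0262)"
```

```text
clock: 5.48
tool_pos: [0.346, -0.3011, 0.027]
orientation: [-180.0, 0.0, 160.0]
force: [0.5, 0.8, -0.3]
opening: 0.0154
gripper_force: 0.0
now tray [-64.5 -28.9] z 0.027 t 5.4833 F [ 0.5  0.8 -0.3]
shift [-0.0345 -0.0011  0.0008] turn [-0.    0.02  0.05]
```

```bash
python3 -m pendant '[[-0.64,[-0.004,0,0.0005],[0,0,0]],[-0.64,[-0.008,0,0.0005],[0,0,0]],[-0.64,[-0.012,0,0.0005],[0,0,0]],[-0.64,[-0.016,0,0.0005],[0,0,0]],[-0.64,[-0.02,-0.0005,0.0005],[0,0,0]],[-0.64,[-0.024,-0.001,0.0005],[0,0,0]],[-0.64,[-0.028,-0.001,0.0005],[0,0,0]],[-0.64,[-0.032,-0.001,0.0005],[0,0,0]],[-0.64,[-0.036,-0.001,0.0005],[0,0,0]],[-0.64,[-0.04,-0.001,0.0005],[0,0,0]]]'; python3 -c "
from h import *
goal(.010,-.030,.0262)"
```

```text
clock: 6.32
tool_pos: [0.383, -0.3157, 0.0265]
orientation: [-180.0, -0.0, 160.0]
force: [-0.1, -1.6, -1.2]
opening: 0.0157
gripper_force: 0.0
now tray [-24.7 -30. ] z 0.0265 t 6.3167 F [-0.1 -1.6 -1.2]
shift [-0.0347 -0.      0.0003] turn [-0.   -0.    0.03]
```

```bash
python3 -m pendant '[[-0.64,[-0.004,0,0],[0,0,0]],[-0.64,[-0.008,0,0],[0,0,0]],[-0.64,[-0.012,0,0],[0,0,0]],[-0.64,[-0.016,0,0],[0,0,0]],[-0.64,[-0.02,0,0],[0,0,0]],[-0.64,[-0.023,0,0],[0,0,0]],[-0.64,[-0.026,0,0],[0,0,0]],[-0.64,[-0.028,0,0],[0,0,0]],[-0.64,[-0.03,0,0],[0,0,0]],[-0.64,[-0.032,0,0],[0,0,0]]]'
python3 -m pendant '[[-0.64,[-0.002,0,0],[0,0,0]],[-0.64,[-0.004,0,0],[0,0,0]],[-0.64,[-0.004,0,0],[0,0,0]],[-0.64,[0.02,0,0],[0,0,0]],[-0.64,[0.05,0,-0.02],[0,0,0]],[-0.64,[0.08,0.01,-0.05],[0,0,0]],[-0.64,[0.1,0.04,-0.08],[0,0,0]],[-0.64,[0.1,0.06,-0.1],[0,0,0]],[-0.64,[0.1,0.06,-0.1],[0,0,0]]]';python3 - <<'E'
from h import *
goal(-.066,-.029,.07)
a=viewer.snapshot('top')[170:280,225:340,::-1];b=viewer.snapshot('scene')[160:270,195:310,::-1]
cv2.imwrite('pics/p4.png',np.hstack([cv2.resize(x,(400,400),interpolation=2) for x in(a,b)]))
E
```

```text
clock: 7.15
tool_pos: [0.4128, -0.3266, 0.0265]
orientation: [180.0, -0.0, 160.0]
force: [0.0, -0.8, 0.4]
opening: 0.0156
gripper_force: 0.1
clock: 7.9
tool_pos: [0.3414, -0.2345, 0.1312]
orientation: [179.9, 0.5, 160.1]
force: [0.7, -1.0, 0.2]
opening: 0.0157
gripper_force: 0.0
now tray [-91.6  32.1] z 0.1312 t 7.9 F [ 0.7 -1.   0.2]
shift [-0.025  -0.0612  0.0614] turn [0.07 0.48 0.14]
```

View pics/p4.png

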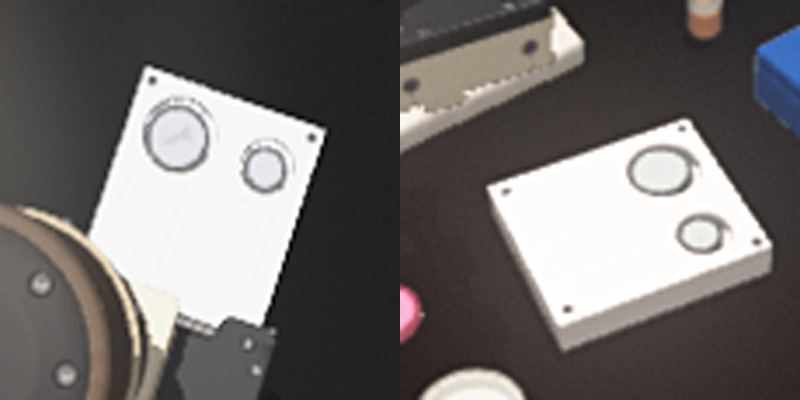

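Both discs appear to be in their recesses (top half at (177,138) and (265,168); scene half at (661,170) and (702,234)). I'll check flatness in a close crop with numbers.

```bash
python3 - <<'E'
from h import *
out=[]
for n in('top','scene'):
    im=np.mean([viewer.snapshot(n)[:,:,::-1].astype(float) for _ in range(4)],0)
    for nm,s,r in(('L',(.034,.025),.0200),('S',(.034,-.030),.014)):
        # rectify the plane of a seated disc's top (z=23 mm): 0.1 mm per px, tray x up, y left, recess centre in the middle
        q=[(-.03,-.03),(.03,-.03),(.03,.03),(-.03,.03)]
        src=np.float32([proj(n,np.r_[C+RT@(np.array(s)+k),.023]) for k in np.array(q)])
        dst=np.float32([[(.03-k[1])/.06*380,(.03-k[0])/.06*290] for k in q])
        M=cv2.getPerspectiveTransform(src,dst); o=cv2.warpPerspective(im.astype(np.uint8),M,(380,290),flags=2)
        cv2.putText(o,n+nm,(5,20),0,.6,(0,0,255)); out.append(o)
        cv2.ellipse(o,(190,145),(int(r/.06*380),int(r/.06*290)),0,0,360,(0,0,255),1)
cv2.imwrite('pics/p5.png',np.vstack([np.hstack(out[:2]),np.hstack(out[2:])]))
E
```

```text
(no output)
```

View pics/p5.png

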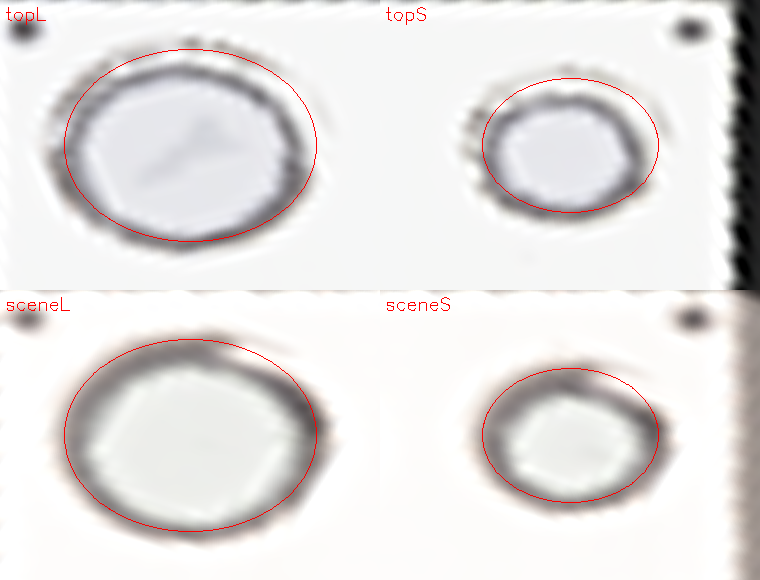

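The rectified crops put both discs inside their rims. The pane centres agree between the two views at the seated height to about 1 mm, so neither is tilted: a tilted disc would shift by about 3 mm. The arm is clear, so I'm handing in.

```bash
python3 -c "
from plant import workorder
print(workorder.close_job())"
```

```text
the job is handed in; nothing more can be done
None
```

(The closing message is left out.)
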